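Clamp the lamp arm into its desk bracket

TASK

The brass lamp arm is already lying in the desk bracket: clamp it there. Swing the bracket's hinged cap over the tube and press it down gently until it is fully home on the tube, then swing the hinged bolt up into the cap's slot and let go of it standing well inside the slot with its flange nut over the two prongs. Leave the lamp arm lying where it is and do not disturb the bottle, cup and jar nearby.

Things in the scene. Friction and masses are not known exactly. Their poses are not given: they have to be found in the camera images.
- bracket: Fixed aluminium desk bracket on a dark steel base plate (x -45 to 165, y -50 to 50, 10 thick; mm). Origin on the table under the saddle's centre; x along the tube towards the shade, y towards the cap's hinge, z up. Saddle block x -25 to 25, y -23 to 23, floor at z 67.5, cheeks to 80; a plain rest for the tube at x 130. Pins parallel to x: cap hinge y 34, z 82; bolt pivot y -38, z 50.
- saddle (a point): Point on the axis of the tube's seat, in the middle of the saddle: 80 mm above the bracket's origin, same axes as the bracket.
- cap (a joint): Angle of the hinged upper clamp half (aluminium, 50 mm wide, 0.25 kg) about its pin. 0 = shut, underside on the tube; grows as the free end (90 mm from the pin) rises and goes over to +y; starts at 1.75 to 2.2, leaning outwards past upright; stop 2.3. Stiff (0.2 N m): stays where left, never falls shut, takes 2 to 8 N to move. Over 2 degrees open, the flange nut strikes the prongs.
- hinge (a point): Middle of the cap's hinge pin, bracket's axes. Cap when shut (bracket mm): solid flat crown, the place to press, y -24 to 26, z 92.5 to 100.5; lip y -26 to -56, z 83 to 93, with a slot 14 wide, closed at y -30, open at y -56, between two prongs 18 wide. End play on the pin: cap and slot stand up to 6 mm off the bracket's middle plane, either way along x, not reported: feel or look for it.
- swing_bolt (a joint): Angle of the swing bolt about its pivot pin. 0 = upright; grows as it swings outwards to -y; stop at 1.25; starts at 1.0 to 1.25; leans in to about -0.09 against the back of the shut slot. Its pivot is a little stiff (1 to 2 N at the knob): it stays where left. Its eye has stiff sideways play: the knob may be up to 14 mm off the bracket's middle plane along x. Prongs and bolt block one another.
- knob (a point): Centre of the steel ball knob, 24 mm diameter, on the bolt's axis 70 mm from the pivot pin; z along the bolt away from the pin. Under it, in one piece, a flange nut 18 mm diameter, 46.5 to 53 mm from the pin, joined by a 10 mm neck; the shank below is 9 mm thick. With the bolt upright the flange's underside is 96.5 mm above the table, 3.5 mm over the shut prongs.
- lamp_arm: Loose brass lamp arm, 0.6 kg: tube 25 mm diameter from x -65 to 170 mm with a 32 mm ball at its near end and a bell shade 100 mm wide at its far end (x 165 to 284). Origin on the tube's axis, x along it; lies in the saddle and the rest with the axis 80 mm above the table.
- polish: Bystander: amber nail-polish bottle, 30 mm diameter, 75 mm tall, origin under its centre.
- cup: Bystander: open brass cup, 64 mm diameter, 65 mm tall, origin under its centre.
- jar: Bystander: white ceramic jar with white cap, 52 mm diameter, 45 mm tall, origin under its centre.
Mind the look-alikes: they are no part of the job. Of the things shaped like the bracket, the aluminium one is meant.

How it is judged:
On the way, in this order (a step that is already met when the one before it is completed fails the run):
1. the cap is shut on the tube while the bolt is still outside the slot (value of joint cap below 0.035 rad and value of joint swing_bolt above 0.3 rad), for 0.2 s.
2. the bolt stands in the slot of the shut cap (value of joint cap below 0.04 rad and value of joint swing_bolt below 0.1 rad), for 0.2 s.
At the end, for the whole second after the job is handed in: Cap within 0.04 rad of shut; bolt under 0.10 rad from upright (or leaning in), in the slot, at rest; lamp arm in the saddle: axis within 4 mm of seat height and 0.06 rad of its direction, moved under 20 mm (all of step 2 and velocity of joint swing_bolt between -0.1 and 0.1 rad/s and z of lamp_arm in the frame of saddle between -0.004 and 0.004 m and distance of lamp_arm from where it was at the start of the episode below 0.02 m and angle between the x axis of lamp_arm and the x axis of bracket, either way round below 0.06 rad); the robot touches nothing.
It fails at once if the cap is forced (the robot bears on it with more than 70 N) (contact force between any of the fingers, the arm and cap above 70 N).
It fails at once if a bystander is moved by more than 20 mm or tipped (distance of any of polish, cup, jar from where it was at the start of the episode above 0.02 m or angle between any of polish, cup, jar's own z axis and vertical above 0.3 rad).
It also fails if it takes over 72 s, if anything falls off the work surface, if the arm or the gripper's body presses on something with over 40 N, if the wrist force passes 120 N, or if a joint passes its speed limit or range.

ROBOT

A 6-joint arm with a two-finger parallel gripper is mounted at the origin on the work surface. World frame = base frame: x ahead of the robot, y to its left, z up, the work surface at z = 0. Lengths are in m, angles in rad, forces in N, time in s.
With the tool pointing down it reaches from about 0.3 to 0.775 m from the base axis. Payload 14.6 kg.
Tool frame: the origin (TCP) lies on the front face of the gripper's body, between the roots of the fingers; the fingertips stand bot.finger_overhang ahead of it and the grasp point (between the pads) lies 54 mm ahead of it (bot.finger_overhang is the distance from the TCP to the fingertips, in m); z points along the fingers, y is the line along which they close (so a half turn about z gives the same grasp; the last joint's range is limited). The gripper opens to 85 mm and grips with 20 to 120 N. Pads are 22 mm wide; open, the fingers measure 114 mm over their backs; the gripper's body (76 mm by 85 mm) begins 54 mm behind the grasp point. The pads swing forward as they close: fully open they stand 13 mm farther back than shut.
Start: joints at [-1.183, 0.3, 1.521, -0, 1.321, -0.067], TCP at [0.242, -0.494, 0.304] pointing down, gripper open.
Joint ranges: [-3.03, 3.03], [-0.79, 2.21], [0.23, 2.52], [-1.04, 4.18], [0, 3.07], [-2.55, 2.55]. Speed limits (rad/s): [2.22, 2.22, 2.57, 3.14, 3.14, 3.14].

INTERFACE

Orientations are given as a unit quaternion [x, y, z, w].
In Python, from workcell import observe, cams, bot, models gives the robot as it stands.
- The arm moves only by the tool carry_out, never from a script. Its arguments are lists of equal length, an entry for each row: "xyz": the shift along the tool's x, y, z normalised to -1 to 1, where 1 is 20 mm, a list of three; "rotation": the turn, a rotation vector about the tool's x, y, z normalised to -1 to 1, where 1 is 90 degrees, a list of three; "claw": the closure, from -1 (fully open) to 1 (shut). A call has 1 to 20 rows; each row shifts and turns the commanded pose from where the row before left it, along the tool's axes as they then stand; what a row does not reach is not made up. A row lasts 1/12 s, in which the tool goes at most 41.7 mm and 7.16 degrees, less where a joint would pass 70% of its speed; a pose out of reach is approached as far as the arm can. A call with a number of a shift or a turn outside -1 to 1 is refused whole. A call with a gripper value outside its range is refused whole. The fingers move at their own pace and stop on an object; "force" is the grip in N (left out, the last holds). Time passes only in rows, so rows that do not move let the fingers close. It gives the time, the measured TCP pose, the force, the opening and the grip force at its end, in the units of the state.
- observe(): the state, without advancing time (a new reading comes with each control period).
- cams.camera(name): name is "side" or "top" or "wrist"; returns a dict with "pixels" (420x560x3 uint8, red, green, blue), "fx", "fy", "cx", "cy" (pixels), "D" ([k1, k2, p1, p2, k3] as OpenCV has them; the pictures are not rectified), "R" (3x3) and "t" (3): a world point X has camera coordinates R X + t. Camera axes: x right, y down, z forward; pixel columns grow to the right and rows downward; lengths in m; the calibration is good to about 2 mm. A picture is of the moment at which its call begins. There is no depth.
- bot.sign_off(): hands the job in; it is judged then, once.
Trained networks look in the newest picture that a camera, given by its name, has taken for a name from the list of things; names that differ only in an ending like _2 or _b are one class to them, and where a whole thing is asked for, a point or a joint stands for the part that bears it (a point fixed in the world has none). Each returns a list of dicts, best first, with "p" (0 to 1); they miss things now and then, are a little off and sometimes report something else, mostly with a low value. They report only what shows in the picture. A call takes as long as a camera call. They do not tell look-alikes from the thing itself.
- models.silhouettes(target, camera): "pixels" (420x560 bool, what is visible of it) and "xy" ([column, row] in pixels, amid what is visible of it).
- models.spot_point(target, camera): "xy" ([column, row] in pixels: a listed point, or the origin of a listed thing).
The state is a dict: "time_s": time; "joint_positions": joint angles; "joint_vel": joint speeds; "joint_efforts": joint torques, N m; "eef_pos": TCP position; "tool_rot": TCP orientation; "force": force on the tool from outside, world axes, zero at the start; "moment": the same for the moment, N m; "opening": finger opening in m; "grip_force": force on a finger pad.
Only numpy, scipy, OpenCV 4.12 (cv2) and the standard library are available. Lean on these libraries where they do the work, as an engineer would, in place of code of your own. Each camera call takes 0.05 s, during which the arm holds its last target. There are 200 camera calls.

## Working session

There is one attempt and no reset: what is moved stays moved. The work goes in short steps, Python scripts to look and compute and a tool call to move; the robot and the scene stay as the last step left them, time stands still between calls to the robot, and variables do not carry over. Pictures are saved under pics/ and viewed, at most 13 in all, crops included, and the job is handed in when it is done.

Besides the shell and the picture viewer there is one more tool, called after "Call:" as name(argument=value, ...) on one line, values as JSON. carry_out: Moves the arm, as the interface text tells. Its arguments: {"type":"object","properties":{"xyz":{"type":"array"},"rotation":{"type":"array"},"claw":{"type":"array"},"force":{"type":"number"}},"required":["xyz","rotation","claw"]}

```bash
mkdir -p pics; cat > h.py <<'E'
import numpy as np, cv2
from workcell import observe, cams, bot, models
def cam(n):
    c=cams.camera(n); c['K']=np.array([[c['fx'],0,c['cx']],[0,c['fy'],c['cy']],[0,0,1.]]); c['D']=np.array(c['D'],float); c['R']=np.array(c['R']);c['t']=np.array(c['t']); return c
def save(c,f,box=None,s=1):
    im=cv2.cvtColor(c['pixels'],cv2.COLOR_RGB2BGR)
    if box: im=im[box[1]:box[3],box[0]:box[2]]
    cv2.imwrite(f,cv2.resize(im,None,fx=s,fy=s,interpolation=cv2.INTER_CUBIC))
def ray(c,uv):
    p=cv2.undistortPoints(np.array([[uv]],float),c['K'],c['D'])[0,0]
    d=c['R'].T@np.array([p[0],p[1],1]); return -c['R'].T@c['t'], d/np.linalg.norm(d)
def atz(c,uv,z):
    o,d=ray(c,uv); return o+d*(z-o[2])/d[2]
def tri(rs):
    A=sum(np.eye(3)-np.outer(d,d) for o,d in rs); b=sum((np.eye(3)-np.outer(d,d))@o for o,d in rs); return np.linalg.solve(A,b)
def proj(c,X):
    return cv2.projectPoints(np.array(X,float).reshape(-1,1,3),cv2.Rodrigues(c['R'])[0],c['t'],c['K'],c['D'])[0][:,0]
E
python3 - <<'E'
from h import *
np.set_printoptions(precision=4,suppress=True)
for n in ['top','side']:
    c=cam(n); save(c,f'pics/{n}.png')
    print(n,-c['R'].T@c['t'])
    for t in ['saddle','hinge','knob','lamp_arm','bracket','polish','cup','jar']:
        print(t,[(np.round(d['xy'],1).tolist(),round(float(d['p']),2)) for d in models.spot_point(t,n)[:4]])
print(bot.finger_overhang, observe())
a=cv2.imread('pics/top.png');b=cv2.imread('pics/side.png')
E
```

```text
top [0.4334 0.0517 1.2401]
saddle [([370.3, 166.1], 0.86), ([243.9, 315.9], 0.8), ([257.2, 185.1], 0.58)]
hinge [([239.0, 177.5], 0.95), ([355.1, 159.6], 0.63), ([233.1, 318.0], 0.57)]
knob [([260.5, 322.3], 0.63), ([293.5, 187.7], 0.44), ([387.7, 165.7], 0.41)]
lamp_arm [([256.4, 186.5], 0.98)]
bracket [([256.2, 184.8], 0.72), ([364.4, 169.7], 0.66), ([246.9, 314.9], 0.62)]
polish [([181.8, 186.5], 0.51)]
cup [([185.1, 149.9], 0.86), ([325.1, 222.8], 0.49)]
jar [([329.0, 220.6], 0.84)]
side [0.0977 0.7513 0.7023]
saddle [([293.0, 140.8], 0.85), ([235.5, 204.1], 0.67), ([379.1, 270.5], 0.65)]
hinge [([225.7, 210.2], 0.71), ([371.1, 277.7], 0.59), ([281.5, 142.1], 0.59)]
knob [([304.0, 125.1], 0.65), ([393.6, 242.2], 0.52), ([269.2, 179.0], 0.47)]
lamp_arm [([243.6, 205.3], 0.92)]
bracket [([241.2, 232.8], 0.86), ([294.2, 164.7], 0.68), ([374.3, 299.3], 0.67), ([225.4, 209.5], 0.32)]
polish [([185.4, 285.0], 0.66)]
cup [([152.3, 267.9], 0.96)]
jar [([320.2, 203.3], 0.78)]
0.0726 {'time_s': 0.9, 'joint_positions': array([-1.1826,  0.2999,  1.521 , -0.    ,  1.3207, -0.0666]), 'joint_vel': array([-0.0004,  0.0013,  0.0007,  0.0008,  0.002 , -0.0004]), 'joint_efforts': array([ -0.0006, -54.3348, -36.1978,  -0.0001,   0.0006,   0.    ]), 'eef_pos': array([ 0.2416, -0.4941,  0.3039]), 'tool_rot': array([ 0.9743,  0.2254, -0.    , -0.    ]), 'force': array([-0.4352,  1.1405,  0.0642]), 'moment': array([-0.0348, -0.0203, -0.0062]), 'grip_force': 0.0, 'opening': 0.08530986317073529}
```

View pics/top.png

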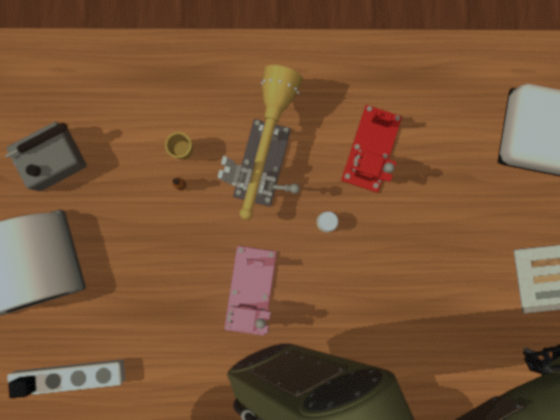

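View pics/side.png

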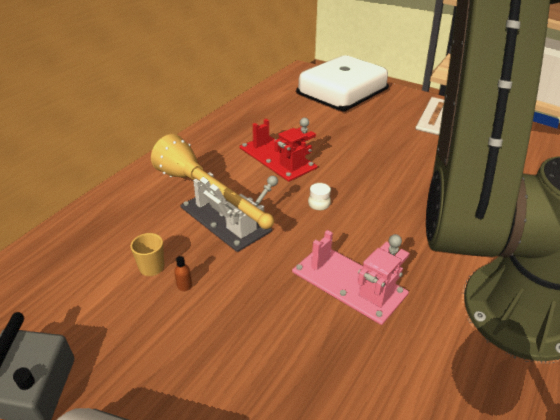

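Three look-alikes share the bracket's shape. In top they are the aluminium one with the brass lamp at (257,185), a red one at (370,166) and a pink one at (247,315). In side the same three are at (235,204), (293,141) and (379,270). I'm taking the aluminium one with the lamp in it. Knob candidates in top are (293,188) (ours), (388,166) on the red one and (260,322) on the pink one.

```bash
python3 - <<'E'
from h import *
np.set_printoptions(precision=4,suppress=True)
t=cam('top'); s=cam('side')
P={}
for n,a,b in [('saddle',(257.2,185.1),(235.5,204.1)),('hinge',(239,177.5),(225.7,210.2)),('knob',(293.5,187.7),(269.2,179.)),('lamp',(256.4,186.5),(243.6,205.3)),('bracket',(256.2,184.8),(241.2,232.8)),('jar',(329,220.6),(320.2,203.3)),('polish',(181.8,186.5),(185.4,285)),('cup',(185.1,149.9),(152.3,267.9))]:
    P[n]=tri([ray(t,a),ray(s,b)]); print(n,P[n])
# lamp axis from the top silhouette
m=models.silhouettes('lamp_arm','top'); print([d['p'] for d in m]); pix=m[0]['pixels']
ys,xs=np.nonzero(pix)
# tube centreline by rows within tube
pts=[]
for r in range(125,205,4):
    k=xs[ys==r]
    if len(k): pts.append(((k.min()+k.max())/2,r,len(k))); 
W=np.array([atz(t,(p[0],p[1]),.08) for p in pts]); print(np.c_[W,[p[2] for p in pts]])
f=np.polyfit(W[:,0],W[:,1],1); print('yaw',np.arctan(f[0]))
im=cv2.cvtColor(t['pixels'],cv2.COLOR_RGB2BGR)[100:220,160:340]; im2=cv2.cvtColor(s['pixels'],cv2.COLOR_RGB2BGR)[130:250,140:320]
cv2.imwrite('pics/crop.png',np.vstack([cv2.resize(im[:,:],(444,296),interpolation=2),cv2.resize(im2,(444,296),interpolation=2)]))
E
```

```text
saddle [0.5915 0.1015 0.0755]
hinge [0.6005 0.1395 0.0821]
knob [0.5761 0.0104 0.0927]
lamp [0.5816 0.0993 0.076 ]
bracket [ 0.5935  0.1015 -0.0031]
jar [ 0.4997 -0.0854 -0.0043]
polish [0.5896 0.2914 0.0036]
cup [ 0.6855  0.2859 -0.0066]
[0.56]
[[ 0.7289  0.0677  0.08   11.    ]
 [ 0.719   0.0701  0.08   11.    ]
 [ 0.7092  0.0726  0.08   11.    ]
 [ 0.6994  0.075   0.08   11.    ]
 [ 0.6896  0.0774  0.08   11.    ]
 [ 0.6798  0.0798  0.08   11.    ]
 [ 0.67    0.081   0.08   10.    ]
 [ 0.6602  0.0846  0.08   11.    ]
 [ 0.6505  0.087   0.08   11.    ]
 [ 0.6408  0.0894  0.08   11.    ]
 [ 0.6311  0.0918  0.08   11.    ]
 [ 0.6213  0.0966  0.08   11.    ]
 [ 0.6117  0.0989  0.08   11.    ]
 [ 0.602   0.1013  0.08   11.    ]
 [ 0.5923  0.1037  0.08   11.    ]
 [ 0.5827  0.1061  0.08   11.    ]
 [ 0.573   0.1084  0.08   11.    ]
 [ 0.5634  0.1096  0.08   12.    ]
 [ 0.5538  0.112   0.08   14.    ]
 [ 0.5442  0.1143  0.08   12.    ]]
yaw -0.2545308736597635
```

View pics/crop.png

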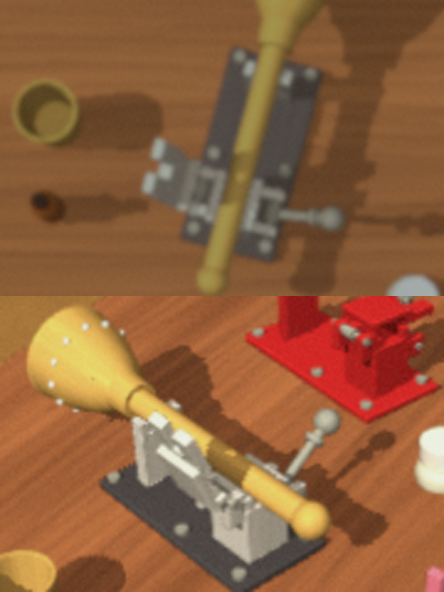

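The crop confirms the choice: it is the aluminium bracket with the tube in it, the cap leaning to +y (left in top) and the bolt knob out to -y. The saddle is at about (0.5925, 0.1025), yaw about -0.2545. I'll turn the tool so its x lies along bracket y and its y along bracket x, then go over to the +y side of the cap.

Call:
carry_out(xyz=[[0, 0, 0], [0, 0, 0], [0, 0, 0], [0, 0, 0], [0, 0, 0], [0, 0, 0], [0, 0, 0], [0.99, 0.237, 0], [0.99, 0.237, 0], [0.99, 0.237, 0], [0.99, 0.237, 0], [0.99, 0.237, 0], [0.99, 0.237, 0], [0.99, 0.237, 0], [0.99, 0.237, 0], [0.99, 0.237, 0], [0.99, 0.237, 0], [0.99, 0.237, 0], [0.99, 0.237, 0], [0.99, 0.237, 0]], rotation=[[0, 0, -0.0784], [0, 0, -0.0784], [0, 0, -0.0784], [0, 0, -0.0784], [0, 0, -0.0784], [0, 0, -0.0784], [0, 0, -0.0784], [0, 0, 0], [0, 0, 0], [0, 0, 0], [0, 0, 0], [0, 0, 0], [0, 0, 0], [0, 0, 0], [0, 0, 0], [0, 0, 0], [0, 0, 0], [0, 0, 0], [0, 0, 0], [0, 0, 0]], claw=[1, 1, 1, 1, 1, 1, 1, 1, 1, 1, 1, 1, 1, 1, 1, 1, 1, 1, 1, 1], force=40)

```text
time_s: 2.72
eef_pos: [0.3662, -0.2595, 0.304]
tool_rot: [0.791, 0.612, 0.0, 0.0]
force: [0.2, -0.3, 0.5]
opening: 0.0001
grip_force: 0.0
```

Call:
carry_out(xyz=[[0.99, 0.237, 0], [0.99, 0.237, 0], [0.99, 0.237, 0], [0.99, 0.237, 0], [0.99, 0.237, 0], [0.99, 0.237, 0], [0.99, 0.237, 0], [0.99, 0.237, 0], [0.99, 0.237, 0], [0.99, 0.237, 0], [0.99, 0.237, 0], [0.99, 0.237, 0], [0.99, 0.237, 0], [0.99, 0.237, 0], [0.99, 0.237, 0], [0.99, 0.237, 0], [0.99, 0.237, 0], [0.99, 0.237, 0], [0.99, 0.237, 0], [0.99, 0.237, 0]], rotation=[[0, 0, 0], [0, 0, 0], [0, 0, 0], [0, 0, 0], [0, 0, 0], [0, 0, 0], [0, 0, 0], [0, 0, 0], [0, 0, 0], [0, 0, 0], [0, 0, 0], [0, 0, 0], [0, 0, 0], [0, 0, 0], [0, 0, 0], [0, 0, 0], [0, 0, 0], [0, 0, 0], [0, 0, 0], [0, 0, 0]], claw=[1, 1, 1, 1, 1, 1, 1, 1, 1, 1, 1, 1, 1, 1, 1, 1, 1, 1, 1, 1])

```text
time_s: 4.38
eef_pos: [0.5575, 0.1, 0.3039]
tool_rot: [0.791, 0.612, 0.0, 0.0]
force: [-0.1, -1.1, 0.7]
opening: -0.0001
grip_force: 0.0
```

```bash
cat >> h.py <<'E'
BO=np.array([.5925,.1025,0]); yaw=-.2545
BR=np.array([[np.cos(yaw),-np.sin(yaw),0],[np.sin(yaw),np.cos(yaw),0],[0,0,1]])
def toB(p): return (np.asarray(p)-BO)@BR*1000
def toW(p): return BO+BR@(np.asarray(p)/1000.)
E
python3 - <<'E'
from h import *
np.set_printoptions(precision=4,suppress=True)
o=observe(); print(o['time_s'],o['eef_pos'],o['tool_rot'],toB(o['eef_pos']))
w=cam('wrist'); 
for t in ['saddle','hinge','knob','lamp_arm']:
    print(t,[(np.round(d['xy'],1).tolist(),round(float(d['p']),2)) for d in models.spot_point(t,'wrist')[:4]])
save(w,'pics/w1.png'); print('cam',toB(-w['R'].T@w['t']))
E
```

```text
4.3833 [0.5575 0.1    0.3039] [0.7909 0.6119 0.     0.    ] [-33.2343 -11.1987 303.8733]
saddle [([4.0, 241.0], 0.75), ([317.4, 182.2], 0.57)]
hinge [([317.1, 143.1], 0.79)]
knob [([322.3, 276.9], 0.89)]
lamp_arm [([305.8, 183.5], 0.85)]
cam [-33.4352  55.4172 373.0141]
```

View pics/w1.png

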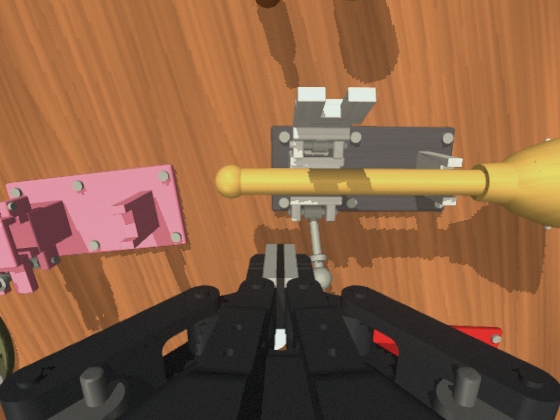

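The wrist view shows the aluminium bracket square-on. The tube runs along row 182, the hinge is at (317,143), the cap prongs at (311,93) and (361,93) are the free end leaning out, and the knob is at (322,277).

```bash
python3 - <<'E'
from h import *
np.set_printoptions(precision=1,suppress=True)
w=cam('wrist')
for n,p,z in [('lampO',(305.8,183.5),80),('saddle',(317.4,182.2),80),('hinge',(317.1,143.1),82),('knob',(322.3,276.9),85),('knob',(322.3,276.9),78),
 ('base TL',(272,126),10),('base BL',(272,211),10),('base TR',(453,128),10),('tube left',(245,181.5),80),('tube right',(470,181),80),
 ('prongL',(297,90),160),('prongR',(376,90),160),('slotL',(327,95),160),('slotR',(348,95),160),('pivot',(315,218),50),('saddleblk L',(291,200),80),('saddleblk R',(341,200),80)]:
    print(n,toB(atz(w,p,z/1000.)))
E
```

```text
lampO [-9.6 -3.8 80. ]
saddle [ 1.3 -2.6 80. ]
hinge [-0.3 33.8 82. ]
knob [  8.8 -98.5  85. ]
knob [   9.8 -102.3   78. ]
base TL [-42.8  47.6  10. ]
base BL [-43.5 -51.1  10. ]
base TR [161.6  46.5  10. ]
tube left [-66.8  -1.9  80. ]
tube right [147.5  -1.   80. ]
prongL [-23.   72.6 160. ]
prongR [ 27.6  72.9 160. ]
slotL [ -3.7  69.6 160. ]
slotR [  9.8  69.7 160. ]
pivot [  3.5 -47.3  50. ]
saddleblk L [-23.4 -19.9  80. ]
saddleblk R [ 24.5 -19.8  80. ]
```

Call:
carry_out(xyz=[[0.962, 0.257, 0], [0.962, 0.257, 0], [0.962, 0.257, 0], [0.962, 0.257, 0], [0.962, 0.257, 0], [0.962, 0.257, 0], [0.962, 0.257, 0], [0, 0, 0.87], [0, 0, 0.87], [0, 0, 0.87], [0, 0, 0.87], [0, 0, 0.87], [0, 0, 0.87], [0, 0, 0]], rotation=[[0, 0, 0], [0, 0, 0], [0, 0, 0], [0, 0, 0], [0, 0, 0], [0, 0, 0], [0, 0, 0], [0, 0, 0], [0, 0, 0], [0, 0, 0], [0, 0, 0], [0, 0, 0], [0, 0, 0], [0, 0, 0]], claw=[1, 1, 1, 1, 1, 1, 1, 1, 1, 1, 1, 1, 1, 1])

```text
time_s: 5.85
eef_pos: [0.6249, 0.2192, 0.196]
tool_rot: [0.791, 0.611, -0.002, -0.001]
force: [0.5, 0.3, -0.2]
opening: -0.0006
grip_force: 0.0
```

Call:
carry_out(xyz=[[-0.5, 0, 0], [-0.5, 0, 0], [-0.5, 0, 0], [-0.5, 0, 0], [-0.5, 0, 0], [-0.5, 0, 0]], rotation=[[0, 0, 0], [0, 0, 0], [0, 0, 0], [0, 0, 0], [0, 0, 0], [0, 0, 0]], claw=[1, 1, 1, 1, 1, 1])

```text
time_s: 6.35
eef_pos: [0.6121, 0.1632, 0.2044]
tool_rot: [0.791, 0.612, 0.005, 0.001]
force: [1.2, 7.0, 5.5]
opening: -0.0001
grip_force: 3.5
```

```bash
sed -i 's/^def toB/BO=BO+BR@np.array([.0005,-.0015,0])\ndef toB/' h.py; python3 - <<'E'
from h import *
o=observe(); print(o['time_s'],toB(o['eef_pos']),o['tool_rot'],o['force']@BR)
E
```

```text
6.35 [  3.19756365  65.22386105 204.4198044 ] [0.79078118 0.61207357 0.00547642 0.00104171] [-0.63012045  7.11987903  5.51224181]
```

Call:
carry_out(xyz=[[-0.3, 0, -0.06], [-0.3, 0, -0.06], [-0.3, 0, -0.06], [-0.28, 0, 0.04], [-0.28, 0, 0.04], [-0.28, 0, 0.04], [-0.25, 0, 0.13], [-0.25, 0, 0.13], [-0.25, 0, 0.13], [0, 0, 0]], rotation=[[0, 0, 0], [0, 0, 0], [0, 0, 0], [0, 0, 0], [0, 0, 0], [0, 0, 0], [0, 0, 0], [0, 0, 0], [0, 0, 0], [0, 0, 0]], claw=[1, 1, 1, 1, 1, 1, 1, 1, 1, 1])

```text
time_s: 7.18
eef_pos: [0.5979, 0.1129, 0.1923]
tool_rot: [0.791, 0.612, -0.0, -0.0]
force: [0.9, 0.3, 0.6]
opening: -0.0003
grip_force: 0.5
```

```bash
python3 - <<'E'
from h import *
o=observe(); print(o['time_s'],toB(o['eef_pos']),o['tool_rot'],o['force']@BR)
c=cam('side');save(c,'pics/s2.png',(150,120,330,250),4)
E
```

```text
7.1833 [  2.12311242  12.90188432 192.32761968] [ 7.91221357e-01  6.11529670e-01 -4.72287134e-04 -5.92692335e-05] [0.7823167  0.56272738 0.61245234]
```

View pics/s2.png

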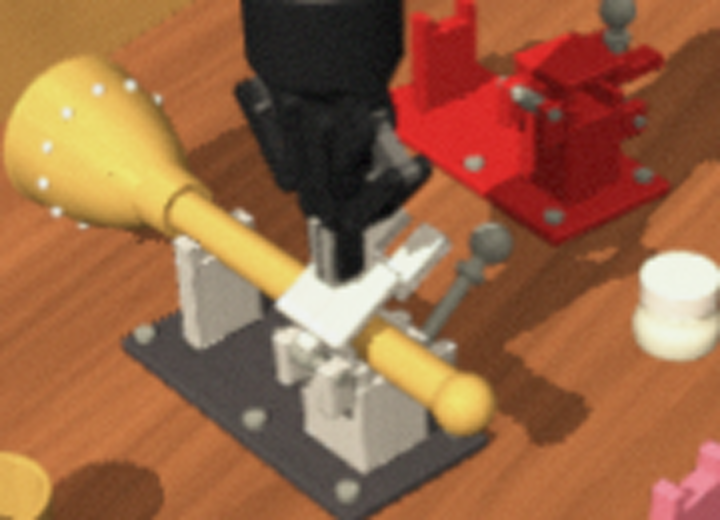

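The cap is about 30° open and following the fingertip, crown at (345,310). I'll keep lowering it.

Call:
carry_out(xyz=[[-0.15, 0, 0.15], [-0.15, 0, 0.15], [-0.15, 0, 0.15], [-0.12, 0, 0.2], [-0.12, 0, 0.2], [0, 0, 0.05], [0, 0, 0]], rotation=[[0, 0, 0], [0, 0, 0], [0, 0, 0], [0, 0, 0], [0, 0, 0], [0, 0, 0], [0, 0, 0]], claw=[1, 1, 1, 1, 1, 1, 1])

```text
time_s: 7.82
eef_pos: [0.5946, 0.1005, 0.1743]
tool_rot: [0.791, 0.612, -0.0, -0.0]
force: [-0.9, 0.3, 0.6]
opening: 0.0
grip_force: 0.0
```

Call:
carry_out(xyz=[[0, 0, 0.05], [0, 0, 0.05], [0, 0, 0]], rotation=[[0, 0, 0], [0, 0, 0], [0, 0, 0]], claw=[1, 1, 1])

```text
time_s: 8.07
eef_pos: [0.5948, 0.1007, 0.1732]
tool_rot: [0.791, 0.612, -0.0, 0.0]
force: [-1.3, -1.9, 4.5]
opening: 0.0001
grip_force: 2.0
```

Call:
carry_out(xyz=[[0, 0, 0.03], [0, 0, 0.03], [0, 0, 0]], rotation=[[0, 0, 0], [0, 0, 0], [0, 0, 0]], claw=[1, 1, 1])

```text
time_s: 8.32
eef_pos: [0.5949, 0.1007, 0.173]
tool_rot: [0.791, 0.612, 0.0, 0.0]
force: [-7.1, -5.3, 14.8]
opening: -0.0001
grip_force: 7.3
```

Call:
carry_out(xyz=[[0, 0, 0.03], [0, 0, 0.03], [0, 0, 0]], rotation=[[0, 0, 0], [0, 0, 0], [0, 0, 0]], claw=[1, 1, 1])

```text
time_s: 8.57
eef_pos: [0.5949, 0.1007, 0.1729]
tool_rot: [0.791, 0.612, 0.0, 0.001]
force: [-12.3, -5.1, 25.1]
opening: -0.0001
grip_force: 12.5
```

Call:
carry_out(xyz=[[0, 0, -0.2], [0, 0, -0.8], [0, -0.5, -0.8], [0, -0.5, -0.8], [0, -0.5, -0.8], [0, -0.5, -0.8], [0, 0, 0], [0, 0, 0]], rotation=[[0, 0, 0], [0, 0, 0], [0, 0, 0], [0, 0, 0], [0, 0, 0], [0, 0, 0], [0, 0, 0], [0, 0, 0]], claw=[1, 1, 1, 1, 1, 1, 1, 1])

```text
time_s: 9.23
eef_pos: [0.5562, 0.1111, 0.2548]
tool_rot: [0.791, 0.612, 0.001, 0.0]
force: [0.4, -0.1, -0.2]
opening: 0.0003
grip_force: 0.0
```

```bash
python3 - <<'E'
from h import *
o=observe(); print(o['time_s'],toB(o['eef_pos']),o['force'])
w=cam('wrist'); save(w,'pics/w2.png')
for t in ['saddle','hinge','knob']:
    print(t,[(np.round(d['xy'],1).tolist(),round(float(d['p']),2),toB(atz(w,d['xy'],{'saddle':.08,'hinge':.082,'knob':.083}[t]))) for d in models.spot_point(t,'wrist')[:3]])
E
```

```text
9.2333 [-37.8192962    0.64182006 254.82081358] [ 0.41142889 -0.05933551 -0.15384923]
saddle [([328.7, 207.2], 0.67, array([ 1.07310658, -0.08284744, 80.        ]))]
hinge []
knob []
```

View pics/w2.png

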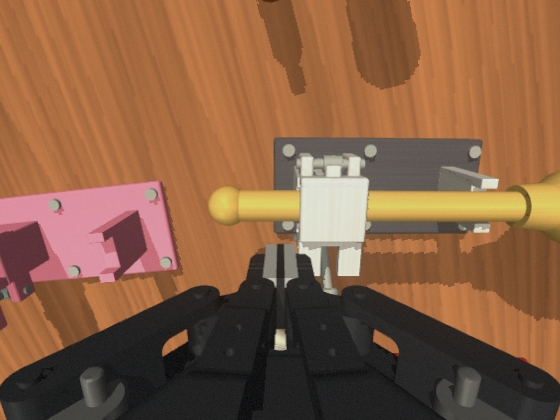

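The cap is shut and the slot shows between the prongs at columns 321–338, row 260. The knob is hidden behind the gripper.

```bash
python3 - <<'E'
from h import *
np.set_printoptions(precision=1,suppress=True)
w=cam('wrist')
g=cv2.cvtColor(w['pixels'],cv2.COLOR_RGB2GRAY).astype(int)
print(g[262,300:370].tolist())
for n,p,z in [('crownL',(301,210),100.5),('crownR',(367,210),100.5),('prL',(307,262),93),('slotL',(321,262),93),('slotR',(338,262),93),('prR',(360,262),93),('prong end',(349,276),93),('shank',(327,275),75)]:
    print(n,toB(atz(w,p,z/1000)))
t=cam('top')
k=[(d['xy'],d['p'],toB(atz(t,d['xy'],.084))) for d in models.spot_point('knob','top')]; print(k)
s=cam('side'); ks=[(d['xy'],d['p'],toB(atz(s,d['xy'],.084))) for d in models.spot_point('knob','side')]; print(ks)
E
```

```text
[48, 44, 46, 47, 50, 47, 49, 48, 50, 49, 46, 143, 205, 219, 217, 218, 218, 219, 221, 222, 212, 149, 98, 109, 112, 113, 114, 109, 105, 98, 94, 91, 93, 93, 90, 93, 92, 104, 107, 181, 218, 222, 221, 218, 219, 220, 222, 222, 220, 218, 218, 220, 221, 220, 217, 218, 219, 219, 223, 222, 222, 132, 95, 93, 91, 90, 91, 89, 94, 91]
crownL [-23.    3.3 100.5]
crownR [ 25.3   3.3 100.5]
prL [-17.  -41.7  93. ]
slotL [ -5.9 -41.7  93. ]
slotR [  7.6 -41.7  93. ]
prR [ 25.1 -41.7  93. ]
prong end [ 17.1 -54.   93. ]
shank [  2.3 -62.5  75. ]
[([387.9, 163.8], 0.62, array([ 119.6, -298.4,   84. ])), ([182.0, 183.4], 0.48, array([-50.1, 166.8,  84. ])), ([294.8, 185.9], 0.42, array([ 11.6, -95. ,  84. ]))]
[([304.2, 121.2], 0.66, array([ 153.2, -350.7,   84. ])), ([394.1, 241.8], 0.51, array([-297.3, -130.8,   84. ])), ([275.9, 179.4], 0.42, array([   6.3, -108.9,   84. ]))]
```

Call:
carry_out(xyz=[[-0.986, 0.468, 0], [-0.986, 0.468, 0], [-0.986, 0.468, 0], [-0.986, 0.468, 0], [-0.986, 0.468, 0], [0, 0, 0], [0, 0, 0], [0, 0, 0]], rotation=[[0, 0, 0], [0, 0, 0], [0, 0, 0], [0, 0, 0], [0, 0, 0], [0, 0, 0], [0, 0, 0], [0, 0, 0]], claw=[-1, -1, -1, -1, -1, -1, -1, -1], force=30)

```text
time_s: 10.35
eef_pos: [0.5765, 0.004, 0.2544]
tool_rot: [0.791, 0.612, -0.0, -0.0]
force: [0.7, -0.7, 0.4]
opening: 0.0853
grip_force: 0.0
```

```bash
python3 - <<'E'
from h import *
o=observe(); print(o['time_s'],toB(o['eef_pos']),o['opening'])
w=cam('wrist'); save(w,'pics/w3.png')
for t in ['knob','saddle']:
    print(t,[(np.round(d['xy'],1).tolist(),round(float(d['p']),2),toB(atz(w,d['xy'],.084))) for d in models.spot_point(t,'wrist')[:3]])
print('expected knob px',proj(w,[toW([9,-98,84])]))
E
```

```text
10.35 [  8.80968894 -97.82409561 254.35071681] 0.0853188584569064
knob [([279.3, 205.7], 0.68, array([  7.87477937, -96.2335388 ,  84.        ]))]
saddle [([268.9, 76.3], 0.63, array([ 0.56142102, -1.00709614, 84.        ]))]
expected knob px [[280.73325578 207.86881944]]
```

View pics/w3.png

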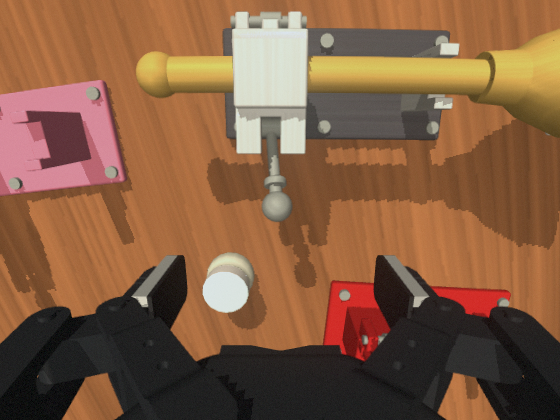

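The knob is at (278,206) between the open fingers' lines, and the slot is at about (271,130). Both agree with the predicted positions.

Call:
carry_out(xyz=[[0.07, -0.06, 0.8], [0, 0, 0.8], [0, 0, 0.8], [0, 0, 0.8], [0, 0, 0.8], [0, 0, 0.8], [0, 0, 0.8], [0, 0, 0]], rotation=[[0, 0, 0], [0, 0, 0], [0, 0, 0], [0, 0, 0], [0, 0, 0], [0, 0, 0], [0, 0, 0], [0, 0, 0]], claw=[-1, -1, -1, -1, -1, -1, -1, -1])

```text
time_s: 11.17
eef_pos: [0.5746, 0.0059, 0.1396]
tool_rot: [0.791, 0.612, -0.002, -0.002]
force: [-0.9, -0.5, -0.3]
opening: 0.0854
grip_force: 0.0
```

Call:
carry_out(xyz=[[0, 0, 0], [0, 0, 0], [0, 0, 0], [0, 0, 0], [0, 0, 0], [0, 0, 0], [0, 0, 0], [0, 0, 0]], rotation=[[0, 0, 0], [0, 0, 0], [0, 0, 0], [0, 0, 0], [0, 0, 0], [0, 0, 0], [0, 0, 0], [0, 0, 0]], claw=[1, 1, 1, 1, 1, 1, 1, 1], force=30)

```text
time_s: 11.83
eef_pos: [0.5759, 0.0051, 0.1428]
tool_rot: [0.791, 0.612, 0.0, 0.0]
force: [-1.0, -3.1, 2.6]
opening: 0.0221
grip_force: 29.3
```

```bash
python3 - <<'E'
from h import *
np.set_printoptions(precision=2,suppress=True)
o=observe(); print(o['time_s'],toB(o['eef_pos']),o['opening'],o['force']@BR,o['grip_force'])
w=cam('wrist'); g=cv2.cvtColor(w['pixels'],cv2.COLOR_RGB2GRAY).astype(int)
save(w,'pics/w4.png',(140,0,420,210),2.8)
a=[20,-26,100.5]
print('px of lip points, slot centre 1.1:',proj(w,[toW([1.1-7,-48,93]),toW([1.1+7,-48,93]),toW([1.1-25,-48,93]),toW([1.1+25,-48,93])]))
r=int(proj(w,[toW([1.1,-50,93])])[0,1]); print(r,g[r,150:400].tolist())
E
```

```text
11.8333 [  7.97 -96.99 142.82] 0.02211585104200166 [-0.21 -3.22  2.61] 29.26205188035965
px of lip points, slot centre 1.1: [[243.95 168.24]
 [281.01 168.21]
 [196.51 168.34]
 [328.63 168.23]]
173 [137, 136, 138, 137, 136, 135, 134, 136, 136, 136, 137, 138, 140, 138, 137, 132, 134, 132, 130, 129, 131, 127, 129, 131, 129, 128, 131, 127, 125, 124, 124, 120, 120, 120, 121, 121, 121, 123, 127, 130, 132, 134, 133, 129, 130, 129, 130, 131, 132, 158, 222, 230, 231, 230, 231, 229, 229, 227, 226, 227, 227, 228, 230, 230, 229, 229, 229, 227, 228, 227, 228, 227, 229, 229, 228, 227, 229, 228, 227, 227, 225, 226, 226, 227, 225, 226, 225, 227, 228, 230, 229, 228, 228, 223, 202, 155, 100, 86, 111, 127, 124, 109, 89, 90, 90, 87, 93, 96, 93, 93, 88, 98, 106, 113, 112, 115, 119, 118, 119, 117, 117, 116, 116, 111, 107, 103, 98, 93, 90, 89, 95, 92, 121, 186, 223, 230, 231, 231, 229, 229, 227, 227, 228, 224, 226, 230, 229, 227, 228, 228, 228, 228, 227, 226, 224, 226, 227, 229, 227, 227, 228, 228, 227, 225, 225, 224, 226, 225, 227, 225, 227, 227, 228, 228, 228, 228, 229, 217, 186, 129, 97, 100, 98, 97, 96, 96, 97, 95, 96, 96, 96, 94, 96, 96, 97, 92, 94, 93, 94, 91, 90, 92, 92, 119, 130, 133, 132, 132, 131, 131, 130, 129, 129, 128, 126, 125, 124, 126, 129, 128, 131, 133, 134, 134, 130, 130, 124, 127, 126, 124, 127, 127, 125, 125, 126, 127, 129, 128, 130, 127, 130, 125, 123, 121, 119, 120, 119, 123, 125, 130]
```

View pics/w4.png

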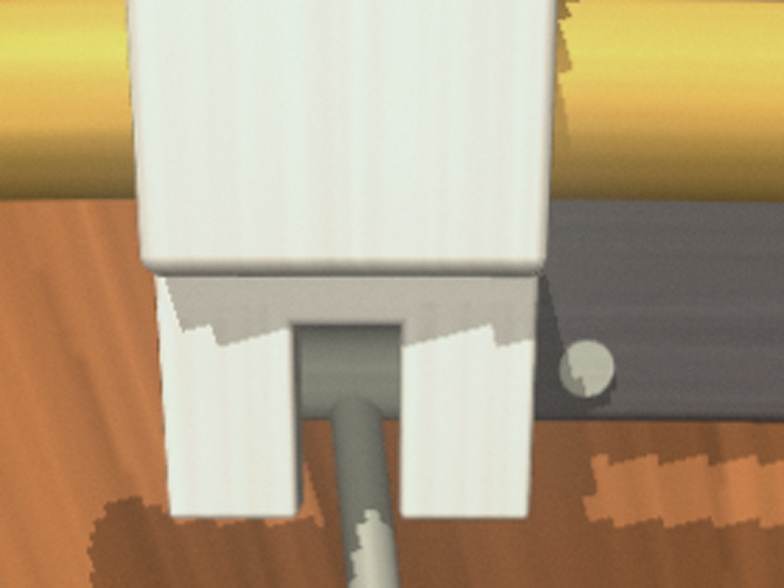

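The shank runs down the slot at crop column 355, where the slot spans columns 298–402. The slot centre is at x ≈ +1.6 and the knob at x ≈ 8, so I'll bring the knob over to about 2.5 while swinging.

Call:
carry_out(xyz=[[0.16, -0.045, -0.21], [0.16, -0.045, -0.21], [0.19, -0.045, -0.18], [0.19, -0.045, -0.18], [0.21, -0.045, -0.155], [0.21, -0.045, -0.155], [0, 0, 0]], rotation=[[0, 0, 0], [0, 0, 0], [0, 0, 0], [0, 0, 0], [0, 0, 0], [0, 0, 0], [0, 0, 0]], claw=[1, 1, 1, 1, 1, 1, 1])

```text
time_s: 12.47
eef_pos: [0.5761, 0.0293, 0.1646]
tool_rot: [0.791, 0.612, 0.0, -0.0]
force: [-0.7, -0.2, -0.3]
opening: 0.0217
grip_force: 29.8
```

```bash
python3 - <<'E'
from h import *
np.set_printoptions(precision=2,suppress=True)
o=observe(); print(o['time_s'],toB(o['eef_pos']),o['opening'],o['force']@BR,o['grip_force'])
w=cam('wrist'); save(w,'pics/w5.png',(140,0,420,210),2.8)
E
```

```text
12.4667 [  2.09 -73.45 164.6 ] 0.021693899353437473 [-0.62 -0.42 -0.27] 29.788489937782288
```

View pics/w5.png

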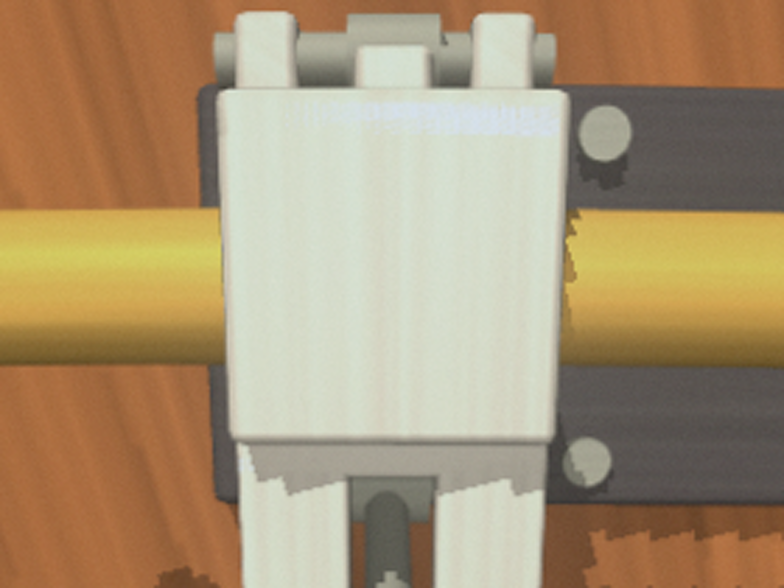

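The shank at crop column 388 is well centred in the slot (351–437), so I'll finish the swing.

Call:
carry_out(xyz=[[0.23, 0.02, -0.12], [0.23, 0, -0.12], [0.25, 0, -0.085], [0.25, 0, -0.085], [0.26, 0, -0.05], [0.26, 0, -0.05], [0.2, 0, 0], [0.2, 0, 0], [0, 0, 0], [0, 0, 0]], rotation=[[0, 0, 0], [0, 0, 0], [0, 0, 0], [0, 0, 0], [0, 0, 0], [0, 0, 0], [0, 0, 0], [0, 0, 0], [0, 0, 0], [0, 0, 0]], claw=[1, 1, 1, 1, 1, 1, 1, 1, 1, 1])

```text
time_s: 13.35
eef_pos: [0.5863, 0.0649, 0.1749]
tool_rot: [0.791, 0.612, 0.001, 0.0]
force: [1.1, -1.1, 4.6]
opening: 0.0219
grip_force: 30.6
```

```bash
python3 - <<'E'
from h import *
np.set_printoptions(precision=2,suppress=True)
o=observe(); print(o['time_s'],toB(o['eef_pos']),o['opening'],o['force']@BR,o['grip_force'])
E
```

```text
13.35 [  3.01 -36.43 174.93] 0.021884634011694586 [ 1.29 -0.75  4.6 ] 30.649019479751587
```

Call:
carry_out(xyz=[[0, 0, 0], [0, 0, 0], [0, 0, 0], [0, 0, 0], [0, 0, 0], [0, 0, 0], [0, 0, 0], [0, 0, 0], [0, 0, -0.5], [0, 0, -0.9], [0, 0, -0.9], [0, 0, -0.9], [0, 0, -0.9], [0, 0, -0.9], [0, 0, 0]], rotation=[[0, 0, 0], [0, 0, 0], [0, 0, 0], [0, 0, 0], [0, 0, 0], [0, 0, 0], [0, 0, 0], [0, 0, 0], [0, 0, 0], [0, 0, 0], [0, 0, 0], [0, 0, 0], [0, 0, 0], [0, 0, 0], [0, 0, 0]], claw=[-1, -1, -1, -1, -1, -1, -1, -1, -1, -1, -1, -1, -1, -1, -1])

```text
time_s: 14.6
eef_pos: [0.5867, 0.0646, 0.2791]
tool_rot: [0.791, 0.612, 0.003, 0.002]
force: [-0.1, 0.3, 0.3]
opening: 0.0857
grip_force: 0.0
```

```bash
python3 - <<'E'
from h import *
np.set_printoptions(precision=2,suppress=True)
o=observe(); print(o['time_s'],toB(o['eef_pos']),o['opening'],o['force']@BR)
w=cam('wrist'); s=cam('side')
print([(d['xy'],d['p'],toB(atz(w,d['xy'],.12))) for d in models.spot_point('knob','wrist')])
a=cv2.resize(cv2.cvtColor(w['pixels'],4)[60:300,140:420],(420,360),interpolation=2);b=cv2.resize(cv2.cvtColor(s['pixels'],4)[130:250,180:300],(360,360),interpolation=2)
cv2.imwrite('pics/f.png',np.hstack([a,b]))
E
```

```text
14.6 [  3.46 -36.59 279.13] 0.08571794568325669 [-0.2   0.22  0.25]
[([280.9, 219.4], 0.64, array([  4.71, -42.39, 120.  ]))]
```

View pics/f.png

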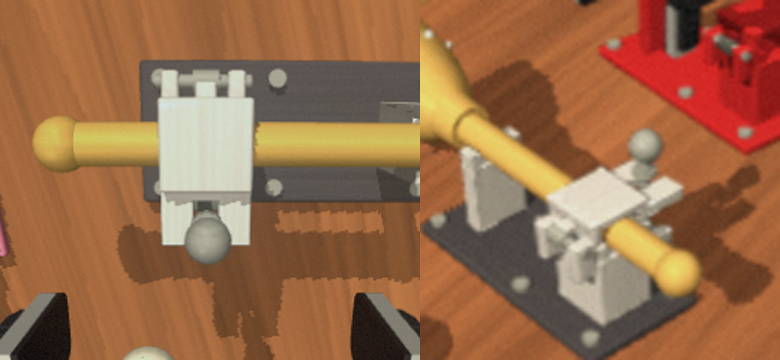

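The cap is home. The knob stands over the prongs, but it reads y ≈ -42 (bolt about 0.06 rad out), so I'll nudge it further in with closed fingers for margin.

Call:
carry_out(xyz=[[-1, 0, 0], [-1, 0, 0], [-1, 0, 0], [0, 0, 0], [0, 0, 0], [0, 0, 0], [0, 0, 0.94], [0, 0, 0.94], [0, 0, 0.94], [0, 0, 0.94], [0, 0, 0.94], [0, 0, 0], [0.5, 0, 0], [0.5, 0, 0], [0, 0, 0]], rotation=[[0, 0, 0], [0, 0, 0], [0, 0, 0], [0, 0, 0], [0, 0, 0], [0, 0, 0], [0, 0, 0], [0, 0, 0], [0, 0, 0], [0, 0, 0], [0, 0, 0], [0, 0, 0], [0, 0, 0], [0, 0, 0], [0, 0, 0]], claw=[1, 1, 1, 1, 1, 1, 1, 1, 1, 1, 1, 1, 1, 1, 1])

```text
time_s: 16.0
eef_pos: [0.5768, 0.0281, 0.1819]
tool_rot: [0.79, 0.613, 0.001, 0.001]
force: [0.1, -0.4, 0.5]
opening: -0.0001
grip_force: 0.0
```

Call:
carry_out(xyz=[[0.15, 0, 0], [0.15, 0, 0], [0.15, 0, 0], [0.1, 0, 0], [0, 0, 0]], rotation=[[0, 0, 0], [0, 0, 0], [0, 0, 0], [0, 0, 0], [0, 0, 0]], claw=[1, 1, 1, 1, 1])

```text
time_s: 16.42
eef_pos: [0.5788, 0.0368, 0.1807]
tool_rot: [0.791, 0.612, 0.0, 0.0]
force: [0.3, -0.2, 0.3]
opening: -0.0
grip_force: 0.0
```

```bash
python3 - <<'E'
from h import *
np.set_printoptions(precision=2,suppress=True)
o=observe(); print(o['time_s'],toB(o['eef_pos']),o['opening'],o['force']@BR)
E
```

```text
16.4167 [  2.81 -65.57 180.67] -2.1515468921136855e-05 [ 0.3  -0.15  0.33]
```

Call:
carry_out(xyz=[[0.1, 0, 0], [0.1, 0, 0], [0, 0, 0]], rotation=[[0, 0, 0], [0, 0, 0], [0, 0, 0]], claw=[1, 1, 1])

```text
time_s: 16.67
eef_pos: [0.5798, 0.0405, 0.1806]
tool_rot: [0.791, 0.612, 0.0, 0.0]
force: [-0.6, -1.0, 1.0]
opening: -0.0001
grip_force: 0.4
```

Call:
carry_out(xyz=[[0.1, 0, 0], [0.1, 0, 0], [0, 0, 0]], rotation=[[0, 0, 0], [0, 0, 0], [0, 0, 0]], claw=[1, 1, 1])

```text
time_s: 16.92
eef_pos: [0.5808, 0.0446, 0.1805]
tool_rot: [0.791, 0.612, 0.0, -0.0]
force: [-0.4, -0.1, -0.0]
opening: -0.0
grip_force: 0.4
```

Call:
carry_out(xyz=[[0.1, 0, 0], [0, 0, 0]], rotation=[[0, 0, 0], [0, 0, 0]], claw=[1, 1])

```text
time_s: 17.08
eef_pos: [0.5813, 0.0465, 0.1805]
tool_rot: [0.791, 0.612, 0.0, -0.0]
force: [-0.1, -0.7, 1.1]
opening: -0.0
grip_force: 0.4
```

```bash
python3 - <<'E'
from h import *
np.set_printoptions(precision=2,suppress=True)
o=observe(); print(o['time_s'],toB(o['eef_pos']),o['force']@BR,o['grip_force'])
s=cam('side');t=cam('top')
ks=[d['xy'] for d in models.spot_point('knob','side')]; kt=[d['xy'] for d in models.spot_point('knob','top')]; print(ks,kt)
print(proj(s,[toW([2.5,y,120]) for y in (-45,-38,-32)]).tolist(),proj(t,[toW([2.5,y,120]) for y in (-45,-38,-32)]).tolist())
E
```

```text
17.0833 [  2.75 -55.55 180.47] [ 0.06 -0.74  1.06] 0.40366056840866804
[[305.6, 122.8], [393.9, 243.1], [247.8, 180.8], [238.1, 201.7]] [[385.9, 163.3]]
[[254.89823362603897, 177.8686352024804], [252.36892834185497, 179.17314601804557], [250.18617855389687, 180.2992628361362]] [[273.5233936029314, 182.32944240342874], [270.59476032407423, 181.57602597658328], [268.08475909870737, 180.9303105493595]]
```

Call:
carry_out(xyz=[[0.1, 0, 0], [0, 0, 0]], rotation=[[0, 0, 0], [0, 0, 0]], claw=[1, 1])

```text
time_s: 17.45
eef_pos: [0.5818, 0.0483, 0.1805]
tool_rot: [0.791, 0.612, -0.0, 0.0]
force: [-0.6, -0.6, 0.4]
opening: 0.0003
grip_force: 0.4
```

Call:
carry_out(xyz=[[-0.5, 0, 0], [-0.5, 0, 0], [-1, 0, -0.5], [-1, 0, -1], [0, 0, -1], [0, 0, -1], [0, 0, -1], [0.5, 0, 0], [1, 0, 0], [1, 0, 0], [0, 0, 0], [0, 0, 0]], rotation=[[0, 0, 0], [0, 0, 0], [0, 0, 0], [0, 0, 0], [0, 0, 0], [0, 0, 0], [0, 0, 0], [0, 0, 0], [0, 0, 0], [0, 0, 0], [0, 0, 0], [0, 0, 0]], claw=[1, 1, 1, 1, -1, -1, -1, -1, -1, -1, -1, -1])

```text
time_s: 18.45
eef_pos: [0.579, 0.0385, 0.27]
tool_rot: [0.791, 0.612, -0.0, -0.0]
force: [0.5, 0.2, 0.4]
opening: 0.0852
grip_force: 0.0
```

```bash
python3 - <<'E'
from h import *
np.set_printoptions(precision=2,suppress=True)
o=observe(); print(o['time_s'],toB(o['eef_pos']),o['opening'],o['force']@BR)
w=cam('wrist'); s=cam('side')
print([(d['xy'],d['p'],toB(atz(w,d['xy'],.12))) for d in models.spot_point('knob','wrist')])
print(proj(w,[toW([3,y,120]) for y in (-45,-38,-32)]).tolist())
a=cv2.resize(cv2.cvtColor(w['pixels'],4)[60:300,140:420],(420,360),interpolation=2);b=cv2.resize(cv2.cvtColor(s['pixels'],4)[130:250,180:300],(360,360),interpolation=2)
cv2.imwrite('pics/f2.png',np.hstack([a,b]))
E
```

```text
18.45 [  2.58 -63.78 269.96] 0.08522745462334555 [0.4  0.36 0.37]
[([282.8, 168.3], 0.58, array([  4.08, -29.73, 120.  ]))]
[[281.2135522604064, 189.76522700173763], [281.2321741721777, 180.0162367636073], [281.24829704837697, 171.5345381310408]]
```

View pics/f2.png

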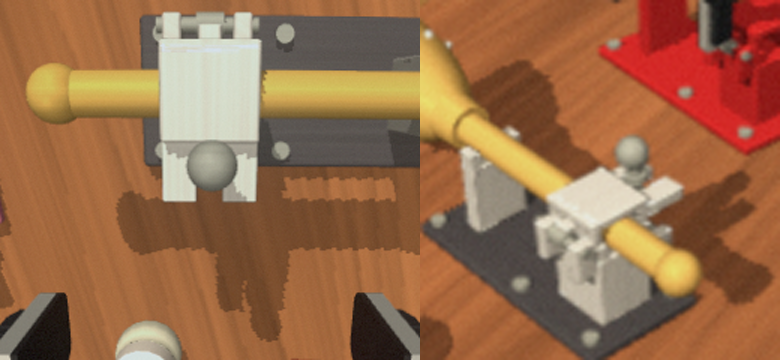

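The knob now reads y ≈ -30 at wrist (283,168), so the bolt leans in deep in the slot. The cap is flat on the tube, the lamp is in place and the gripper is clear.

```bash
python3 -c "
from h import *
print(bot.sign_off())"
```

```text
the job is handed in; nothing more can be done
None
```

I handed the job in at about 18.5 s of the 72 s allowed; the sign-off gave no verdict. In the last pictures the cap is shut on the tube, the bolt stands well inside the slot with its flange nut over the prongs, the lamp arm is still in the saddle, and the gripper was never brought near the bottle, cup or jar.

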